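Seat the fence board of the bracing jig and turn its button over it

TASK

On the luthier's bracing jig, push the fence board along its two rails with a fingertip until you feel it drop flat into the locating notch. Then push the wooden turn button round until it lies square across the seated board. Do not lift the board off its rails, leave the other things on the bench and jig where they are, and finish clear of everything.

Things in the scene. Friction and masses are not known exactly. Their poses are not given: they have to be found in the camera images.
- jig: Fixed jig on a plywood base, 250 mm (x) by 540 mm (y, -260 to +280), 15 mm thick. Origin at table level on its middle line, z up. Two light-wood rails run along y, centred at x = -72 and +72, each 42 mm wide, tops at z = 35, from y = -240 to +178. Between them is an open channel 102 mm wide, floor at z = 15. All jig numbers here are mm in this frame.
- notch (a point): Centre of the locating notch at its floor (jig x = 0, y = +70, z = 25), axes as the jig's; the board has to slide towards +y. The notch is a dip in both rails, 136 mm long (jig y = +2 to +138) and 10 mm deep; beyond it a shoulder rises again to z = 35 and stops the board.
- guide (a point): Middle of the top of the +x side guide (jig x = +105, y = -31, z = 46). A guide stands outside each rail: 24 mm wide, inner faces at jig x = -93 and +93, tops at z = 46, from y = -240 to +178.
- fence_board: Loose brown wooden board with two thin dark lines across its top, 180 mm (x, across the rails) by 130 mm (y, along them) by 18 mm thick, 0.2 to 0.5 kg. Origin at the centre of its underside, axes as the jig's. It starts on top of the rails (underside at jig z = 35), 95 to 185 mm short of the notch on its -y side, between the guides with 3 mm of play each side.
- board_back (a point): Centre of the board's trailing (-y) end face; a fingertip reaching down into the channel between the rails can push here. The board takes about 1 to 5 N to slide. Entering the notch its front tips down by up to 9 degrees, then its rear drops, perhaps only once the finger backs off. Seated, its top is at jig z = 43, with 3 mm of play at each end.
- turn_button (a joint): Angle of the turn button, rad: 0 = along the guide, pointing to jig +y; grows counter-clockwise seen from above to a stop at 1.57 = pointing to jig -x, square across the board. Starts at 0 to 0.35. Friction holds it where it is left (about 1.3 N at 45 mm from the pivot turns it). It clears a seated board by 3 mm but cannot pass over one still up on the rails.
- button_pivot (a point): Pivot (vertical screw) of the turn button, at half the button's height: jig x = +105, y = +105, z = 57, on top of the +x guide. The button is a dark wooden bar 22 mm wide and 22 mm high (jig z = 46 to 68), reaching 64 mm one way from the pivot and 12 mm the other way.
- button_end (a point): The middle of the turn button's long end, 64 mm from the pivot, at half its height.
- glue_jar: Jar, 48 mm across and 55 mm tall, standing on the jig's base beyond the rails. Leave alone. Origin under its centre.
- sanding_block: Cork block 70 x 40 x 28 mm on the jig's base beyond the rails. Leave alone. Origin under its centre.
- plane: Small block plane, 45 x 140 mm, 51 mm tall, on the table on the far (+x) side of the jig. Leave alone. Origin under its centre.
- mallet: Hammer lying on the table. Leave alone.
- chisel: Hand tool with a dark wooden handle lying on the table. Leave alone.
- nut_bowl: White bowl, 90 mm across, 40 mm tall, on the table. Leave alone. Origin under its centre.
- brace_blank: Light wooden strip 20 x 160 x 12 mm on the table on the far (+x) side of the jig. Leave alone. Origin under its centre.

How it is judged:
By the outcome, as a careful person would: the job done as asked, in the order asked, and still so for the second after the job is handed in, with the robot touching nothing.
It also fails if it takes over 54 s, if anything falls off the work surface, if the arm or the gripper's body presses on something with over 40 N, if the wrist force passes 120 N, or if a joint passes its speed limit or range.

ROBOT

A 7-joint arm with a two-finger parallel gripper is mounted at the origin on the work surface. World frame = base frame: x ahead of the robot, y to its left, z up, the work surface at z = 0. Lengths are in m, angles in rad, forces in N, time in s.
With the tool pointing down it reaches from about 0.35 to 0.9 m from the base axis. Payload 19.9 kg.
Tool frame: the origin (TCP) lies at the centre of the arm's flange, where the gripper is bolted on; the fingertips stand 199 mm ahead of it and the grasp point (between the pads) lies 180 mm ahead of it; z points along the fingers, y is the line along which they close (so a half turn about z gives the same grasp; the last joint's range is limited). The gripper opens to 94 mm and grips with 3 to 60 N. Pads are 16 mm wide; open, the fingers measure 119 mm over their backs; the gripper's body (75 mm by 177 mm) begins 78 mm behind the grasp point.
Start: joints at [-1.175, 0.417, -0.01, 1.614, 0.005, 1.111, -0.053], TCP at [0.264, 0.566, 0.405] pointing down, gripper open.
Joint ranges: [-2.81, 2.81], [-0.39, 2.02], [-1.27, 1.25], [0.06, 2.57], [-1.19, 4.33], [0.19, 2], [-2.82, 2.82]. Speed limits (rad/s): [1.89, 1.89, 2.39, 2.39, 3.01, 3.01, 3.01].

INTERFACE

Orientations are given as a unit quaternion [x, y, z, w].
In Python, from workcell import sensors, grab_frame, camera_info, bot gives the robot as it stands. The module is installed in compiled form; this text tells all that it offers.
- The arm moves only by the tool drive_tool, never from a script. Its argument "plan" is a list of rows, each a list of 7 numbers: the shift along the tool's x, y, z in units of 25 mm (1.0 is 25 mm), then the turn, a rotation vector about the tool's x, y, z in units of 6 degrees (1.0 is 6 degrees), then the closure, from -1 (fully open) to 1 (shut), so that 0 is half open. In form: [[dx, dy, dz, wx, wy, wz, grip], ...]. A call has 1 to 20 rows; each row shifts and turns the commanded pose from where the row before left it, along the tool's axes as they then stand; what a row does not reach is not made up. A row lasts 1/10 s, in which the tool goes at most 50 mm and 8.59 degrees, less where a joint would pass 70% of its speed; a pose out of reach is approached as far as the arm can. A call is refused whole if a number of a shift passes 1 or a number of a turn 1, either way. A call with a gripper value outside its range is refused whole. The fingers move at their own pace and stop on an object; "force" is the grip in N (left out, the last holds). Time passes only in rows, so rows that do not move let the fingers close. It gives the time, the measured TCP pose, the force, the opening and the grip force at its end, in the units of the state.
- sensors.sense(): the state, without advancing time (a new reading comes with each control period).
- grab_frame(name): name is "side" or "top" or "wrist"; returns the picture (384x512x3 uint8, red, green, blue); there is no depth.
- camera_info(name): a dict with "K" (3x3 intrinsics, pixels), "world_from_camera" (4x4, takes a point from camera to world coordinates); the wrist camera has in their place "T_tool_cam" (4x4, takes a point from camera to tool coordinates, whose origin is the TCP and whose axes are the flange's). Camera axes: x right, y down, z forward; pixel columns grow to the right and rows downward; lengths in m; the calibration is good to about 2 mm. A picture is of the moment at which its call begins: read the wrist's pose just before it. camera_info takes no time and is no camera call.
- bot.sign_off(): hands the job in; it is judged then, once.
The state is a dict: "clock": time; "joints": joint angles; "joint_velocities": joint speeds; "joint_torque": joint torques, N m; "eef_pos": TCP position; "orientation": TCP orientation; "wrist_force": force on the tool from outside, world axes, zero at the start; "moment": the same for the moment, N m; "grip_width": finger opening in m; "grasp_force": force on a finger pad.
Only numpy, scipy, OpenCV 4.12 (cv2) and the standard library are available. Lean on these libraries where they do the work, as an engineer would, in place of code of your own. Each camera call takes 0.05 s, during which the arm holds its last target. There are 200 camera calls.

## Working session

There is one attempt and no reset: what is moved stays moved. The work goes in short steps, Python scripts to look and compute and a tool call to move; the robot and the scene stay as the last step left them, time stands still between calls to the robot, and variables do not carry over. Pictures are saved under pics/ and viewed, at most 10 in all, crops included, and the job is handed in when it is done.

Besides the shell and the picture viewer there is one more tool, called after ">>>" by a JSON object that holds its "method" and its "body", one argument or row to a line. drive_tool: Moves the arm, as the interface text tells. Its arguments: {"type":"object","properties":{"plan":{"type":"array","items":{"type":"array","items":{"type":"number"}}},"force":{"type":"number"}},"required":["plan"]}

```bash
mkdir -p pics; python3 - <<'E'
from workcell import sensors, grab_frame, camera_info, bot
import cv2
s=sensors.sense()
for k in s: print(k,s[k])
for n in ("top","side"):
    cv2.imwrite(f"pics/{n}0.png",cv2.resize(grab_frame(n)[:,:,::-1],(800,600),interpolation=cv2.INTER_CUBIC)); print(camera_info(n))
print(camera_info("wrist"))
E
```

```text
clock 0.0
joints [-1.17550976  0.41795328 -0.01025404  1.61418235  0.00472984  1.11071063
 -0.0530046 ]
joint_velocities [ 3.06300859e-04  2.50755029e-03  6.43928630e-04 -3.54165950e-05
  9.85387909e-04 -5.27010060e-04 -9.37585834e-04]
joint_torque [-1.84751580e-04 -8.51243448e+01  6.38773497e-01 -4.26011682e+01
 -4.88598703e-02  1.83037296e-02  1.01685152e-04]
eef_pos [0.26435587 0.56618369 0.40403486]
orientation [ 2.16674887e-01  9.76243624e-01 -6.12552749e-04 -6.50173727e-05]
wrist_force [ 0.75131994  0.33859827 -0.08048166]
moment [-0.01398875  0.02871408  0.00766939]
grasp_force 0.0
grip_width 0.09408777006326563
{'K': array([[357.92760378,   0.        , 254.36391881],
       [  0.        , 357.92760378, 183.93929363],
       [  0.        ,   0.        ,   1.        ]]), 'world_from_camera': array([[ 0.01593381, -0.98218294,  0.18725059,  0.38577189],
       [-0.99978127, -0.01818782, -0.01032541, -0.02606551],
       [ 0.01354712, -0.18704511, -0.98225791,  1.07290893],
       [ 0.        ,  0.        ,  0.        ,  1.        ]])}
{'K': array([[483.89941584,   0.        , 254
[... 199 characters left out ...]
      [-0.33568768, -0.60693231,  0.72037973, -1.11647307],
       [ 0.00639042, -0.76620569, -0.64256362,  1.03745848],
       [ 0.        ,  0.        ,  0.        ,  1.        ]])}
{'K': array([[272.07184113,   0.        , 257.45067045],
       [  0.        , 272.07184113, 190.17255206],
       [  0.        ,   0.        ,   1.        ]]), 'T_tool_cam': array([[ 4.00372624e-04, -9.58549749e-01, -2.84924934e-01,
         8.41695866e-02],
       [ 9.99999832e-01,  5.02914271e-04, -2.86727419e-04,
         4.75495065e-04],
       [ 4.18135311e-04, -2.84924771e-01,  9.58549790e-01,
         1.85111002e-02],
       [ 0.00000000e+00,  0.00000000e+00,  0.00000000e+00,
         1.00000000e+00]])}
```

View pics/top0.png

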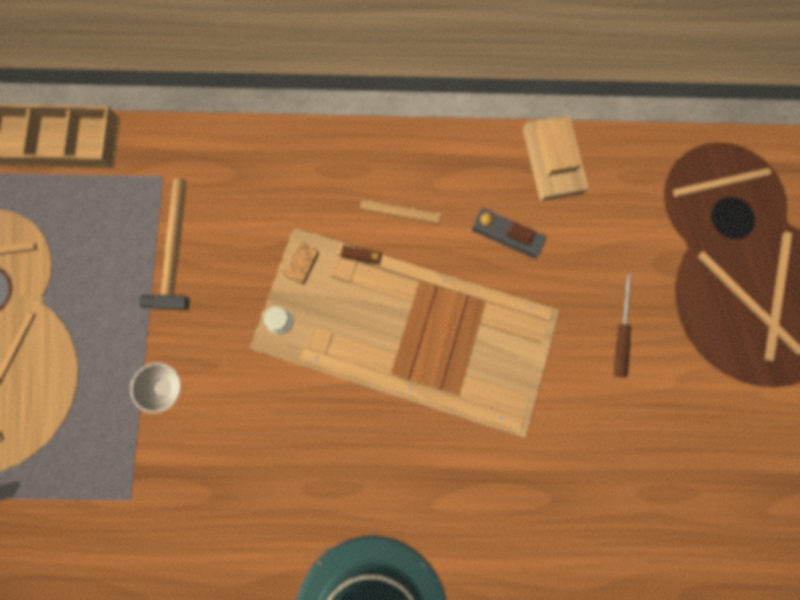

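View pics/side0.png

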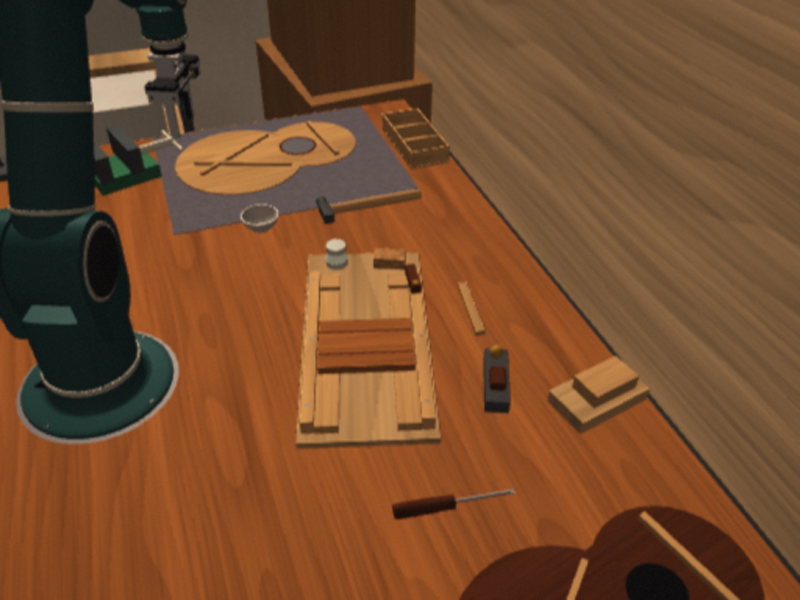

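The top picture shows the jig turned about -17°: base corners at about (295,229), (558,309), (524,436) and (251,349). The board is near (438,338), with the button at (342..381,255). The side view agrees. Next I'll fit the jig pose.

```bash
cat > h.py <<'E'
import numpy as np, cv2
from scipy.optimize import least_squares
from workcell import sensors, grab_frame, camera_info
def ray(n,p):  # p in 512x384 pixels
    c=camera_info(n);T=c["world_from_camera"]
    return T[:3,3], T[:3,:3]@np.linalg.solve(c["K"],np.array([p[0],p[1],1.]))
def at(n,p,z):
    o,d=ray(n,p); return o+d*(z-o[2])/d[2]
def proj(n,P):
    c=camera_info(n);T=c["world_from_camera"]; q=c["K"]@(T[:3,:3].T@(np.asarray(P)-T[:3,3])); return q[:2]/q[2]
def jw(j,P): # jig mm -> world
    x,y,a=j; c,s=np.cos(a),np.sin(a); p=np.asarray(P,float)/1000
    return np.array([x+c*p[0]-s*p[1], y+s*p[0]+c*p[1], p[2]])
def wj(j,W):
    x,y,a=j; c,s=np.cos(a),np.sin(a); d=np.asarray(W[:2])-[x,y]
    return np.array([c*d[0]+s*d[1],-s*d[0]+c*d[1],W[2]])*1000
E
python3 - <<'E'
from h import *
S=1.5625
top={(125,280,15):(295,229),(125,-260,15):(558,309),(-125,-260,15):(524,436),(-125,280,15):(251,349)}
side={(125,280,15):(417,254),(125,-260,15):(439,438),(-125,-260,15):(297,442),(-125,280,15):(309,254)}
def res(j,sets): return np.concatenate([proj(n,jw(j,P))-np.array(u)/S for n,d in sets for P,u in d.items()])
for sets in ([("top",top)],[("side",side)],[("top",top),("side",side)]):
    r=least_squares(res,[.5,0,-.3],args=(sets,)); print(r.x,np.degrees(r.x[2]),np.round(r.fun,1))
j=r.x; np.save("jig.npy",j)
B=[wj(j,at("top",np.array(p)/S,.053)) for p in [(421,283),(484,303),(458,395),(393,373)]]; print(np.round(B))
print([np.round(wj(j,at("top",np.array(p)/S,.068))) for p in [(375,256),(342,253)]])
for n in("top","side"):
    im=cv2.resize(grab_frame(n)[:,:,::-1],None,fx=4,fy=4,interpolation=cv2.INTER_CUBIC)
    def poly(pts,col): cv2.polylines(im,[np.array([proj(n,jw(j,p))*4+1.5 for p in pts],int)],True,col,1)
    poly([(125,280,15),(125,-260,15),(-125,-260,15),(-125,280,15)],(0,0,255))
    for s in(1,-1): poly([(s*93,-240,46),(s*93,178,46),(s*117,178,46),(s*117,-240,46)],(0,255,0))
    yb=np.mean(B,0)[1]; poly([(90,yb-65,53),(90,yb+65,53),(-90,yb+65,53),(-90,yb-65,53)],(255,0,0))
    c=(proj(n,jw(j,(0,0,30)))*4).astype(int); cv2.imwrite(f"pics/{n}1.png",im[c[1]-300:c[1]+300,c[0]-400:c[0]+400])
E
```

```text
[ 0.50487943 -0.06414089 -0.28695413] -16.4412605962841 [-1.1 -1.2  1.  -0.1  1.4  0.8 -1.2  0.1]
[ 0.50707657 -0.06606541 -0.29305108] -16.790589797480216 [ 1.  -1.8  1.1  0.  -1.3  0.7 -0.7 -0.1]
[ 0.50591535 -0.06486617 -0.28925463] -16.573069690049437 [-0.7 -1.7  1.2 -0.2  1.5  0.6 -1.  -0.5  0.3 -2.   0.9 -0.3 -1.5  0.6
 -1.4 -0.1]
[[  84.    9.   53.]
 [  84. -113.   53.]
 [ -91. -114.   53.]
 [ -89.    9.   53.]]
[array([104., 105.,  68.]), array([ 91., 165.,  68.])]
```

View pics/top1.png

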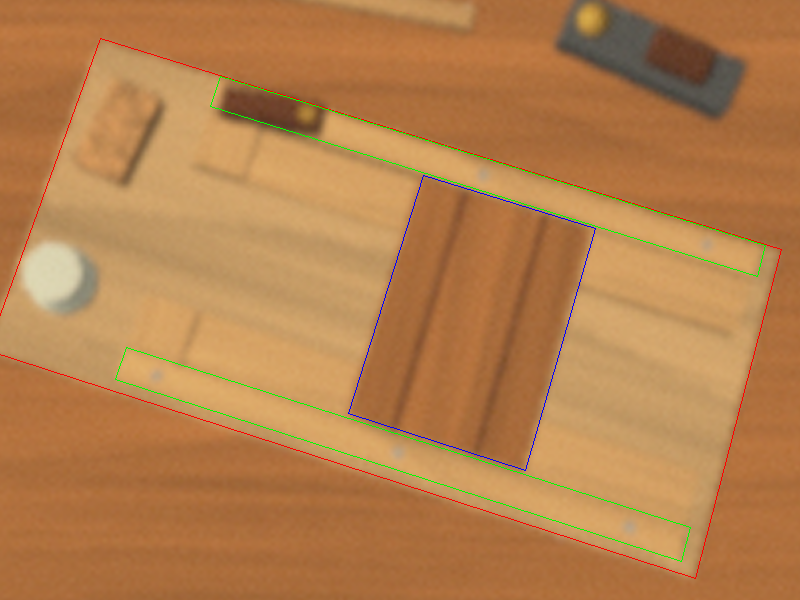

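View pics/side1.png

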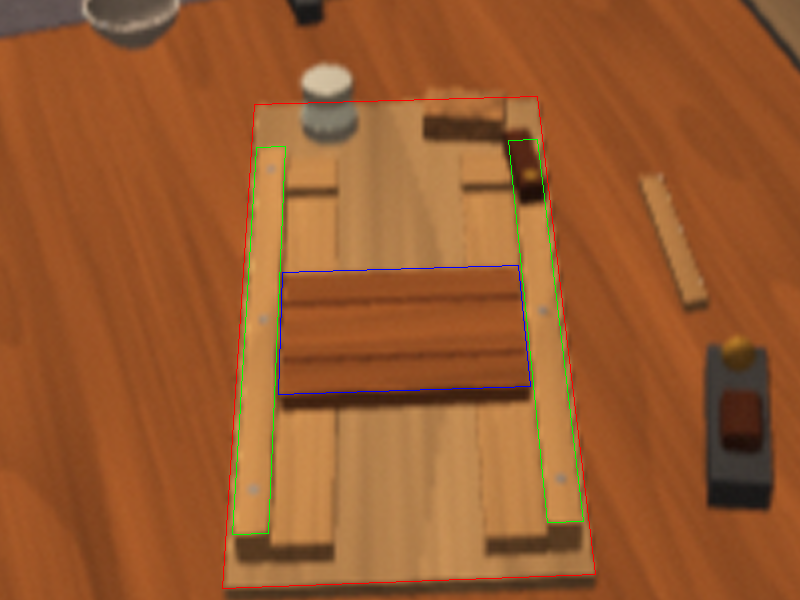

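The overlays fit to about 1 px in both views. That puts the board centre at jig y ≈ -52 with its trailing face at -117, the button pivot at (104,105), and the button angle at about 0.2 rad. Next: close the fingers, align the tool with the jig and move behind the board.

```bash
cat >> h.py <<'E'
from scipy.spatial.transform import Rotation as R
def st():
    j=np.load("jig.npy"); s=sensors.sense(); r=R.from_quat(s["orientation"])
    J=R.from_euler("z",j[2]); m=r.as_matrix()
    tip=np.array(s["eef_pos"])+m[:,2]*.199
    want=J*R.from_matrix(np.array([[-1,0,0],[0,1,0],[0,0,-1]]).T)
    rv=np.degrees((r.inv()*want).as_rotvec())/6
    print("t %.2f tip_jig"%s["clock"],np.round(wj(j,tip),1),"F_jig",np.round(J.inv().apply(s["wrist_force"]),1),"turn units",np.round(rv,3),"grip",round(s["grip_width"],3))
E
python3 -c "
from h import *
st()
j=np.load('jig.npy')
for p in [(122,130),(55,275)]:
    c=(proj('top',jw(j,(0,0,30)))*4).astype(int)-[400,300]; print(wj(j,at('top',(np.array(p)+c)/4,.05)))"
```

```text
t 0.20 tip_jig [-411.5  535.8  205.3] F_jig [-0.2 -0.3  0. ] turn units [-0.008  0.    -1.409] grip 0.094
[ 55.29224376 231.63110298  50.        ]
[-60.11546474 242.02074319  50.        ]
```

>>> {"method": "drive_tool", "body": {
  "plan": [
    [0, 0, 0, 0, 0, -0.7, 1],
    [0, 0, 0, 0, 0, -0.7, 1],
    [-0.55, -0.95, 0, 0, 0, 0, 1],
    [-0.55, -0.95, 0, 0, 0, 0, 1],
    [-0.55, -0.95, 0, 0, 0, 0, 1],
    [-0.55, -0.95, 0, 0, 0, 0, 1],
    [-0.55, -0.95, 0, 0, 0, 0, 1],
    [-0.55, -0.95, 0, 0, 0, 0, 1],
    [-0.55, -0.95, 0, 0, 0, 0, 1],
    [-0.55, -0.95, 0, 0, 0, 0, 1],
    [-0.55, -0.95, 0, 0, 0, 0, 1],
    [-0.55, -0.95, 0, 0, 0, 0, 1],
    [-0.55, -0.95, 0, 0, 0, 0, 1],
    [-0.55, -0.95, 0, 0, 0, 0, 1],
    [-0.55, -0.95, 0, 0, 0, 0, 1],
    [-0.55, -0.95, 0, 0, 0, 0, 1],
    [-0.55, -0.95, 0, 0, 0, 0, 1]
  ],
  "force": 10
}}

```text
clock: 1.9
eef_pos: [0.3601, 0.1648, 0.4047]
orientation: [0.145, 0.989, 0.0, 0.0]
wrist_force: [0.6, -0.4, 0.1]
grip_width: 0.0008
grasp_force: 0.0
```

>>> {"method": "drive_tool", "body": {
  "plan": [
    [-0.55, -0.95, 0, 0, 0, 0, 1],
    [-0.55, -0.95, 0, 0, 0, 0, 1],
    [-0.55, -0.95, 0, 0, 0, 0, 1],
    [-0.55, -0.95, 0, 0, 0, 0, 1],
    [-0.55, -0.95, 0, 0, 0, 0, 1],
    [-0.55, -0.95, 0, 0, 0, 0, 1],
    [-0.55, -0.95, 0, 0, 0, 0, 1],
    [-0.55, -0.95, 0, 0, 0, 0, 1],
    [-0.55, -0.95, 0, 0, 0, 0, 1],
    [-0.55, -0.95, 0, 0, 0, 0, 1],
    [-0.55, -0.95, 0, 0, 0, 0, 1],
    [-0.55, -0.95, 0, 0, 0, 0, 1],
    [-0.55, -0.95, 0, 0, 0, 0, 1],
    [-0.55, -0.95, 0, 0, 0, 0, 1],
    [-0.55, -0.95, 0, 0, 0, 0, 1],
    [0, 0, 0, 0, 0, 0, 1],
    [0, 0, 0, 0, 0, 0, 1],
    [0, 0, 0, 0, 0, 0, 1]
  ]
}}

```text
clock: 3.7
eef_pos: [0.4557, -0.2337, 0.4046]
orientation: [0.144, 0.99, 0.0, -0.0]
wrist_force: [0.3, 0.5, 0.0]
grip_width: 0.0004
grasp_force: 0.0
```

```bash
python3 -c "
from h import *
st()"
```

```text
t 3.70 tip_jig [   0.  -176.1  205.6] F_jig [0.1 0.5 0. ] turn units [ 0.003 -0.003 -0.001] grip 0.0
```

>>> {"method": "drive_tool", "body": {
  "plan": [
    [0, 0, 1, 0, 0, 0, 1],
    [0, 0, 1, 0, 0, 0, 1],
    [0, 0, 1, 0, 0, 0, 1],
    [0, 0, 1, 0, 0, 0, 1],
    [0, 0, 1, 0, 0, 0, 1],
    [0, 0, 1, 0, 0, 0, 1],
    [0, 0, 0.5, 0, 0, 0, 1],
    [0, 0, 0.5, 0, 0, 0, 1],
    [0, 0, 0.1, 0, 0, 0, 1],
    [0, 0, 0, 0, 0, 0, 1],
    [0, 0, 0, 0, 0, 0, 1]
  ]
}}

```text
clock: 4.8
eef_pos: [0.456, -0.2345, 0.228]
orientation: [0.145, 0.99, -0.0, 0.001]
wrist_force: [-0.3, 0.1, 0.5]
grip_width: 0.0004
grasp_force: 0.0
```

```bash
python3 -c "
from h import *
st()
im=grab_frame('side')[:,:,::-1]
c=proj('side',jw(np.load('jig.npy'),(0,-100,30))).astype(int)
cv2.imwrite('pics/side2.png',cv2.resize(im[c[1]-75:c[1]+75,c[0]-100:c[0]+100],(800,600),interpolation=cv2.INTER_CUBIC))"
```

```text
t 4.80 tip_jig [   0.8 -176.8   29. ] F_jig [-0.3  0.   0.5] turn units [-0.     0.011 -0.008] grip 0.0
```

View pics/side2.png

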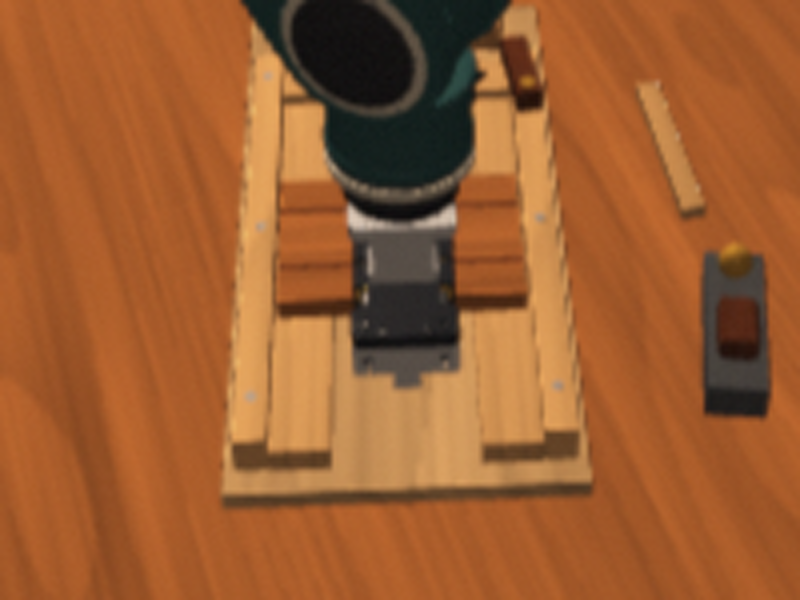

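The gripper is centred in the channel at (405,370), behind the board, whose rear edge is at about y=305. I'll push gently.

>>> {"method": "drive_tool", "body": {
  "plan": [
    [0, 0.5, 0, 0, 0, 0, 1],
    [0, 0.5, 0, 0, 0, 0, 1],
    [0, 0.4, 0, 0, 0, 0, 1],
    [0, 0.2, 0, 0, 0, 0, 1],
    [0, 0.2, 0, 0, 0, 0, 1],
    [0, 0.2, 0, 0, 0, 0, 1],
    [0, 0.2, 0, 0, 0, 0, 1],
    [0, 0.2, 0, 0, 0, 0, 1],
    [0, 0.2, 0, 0, 0, 0, 1],
    [0, 0, 0, 0, 0, 0, 1]
  ]
}}

```text
clock: 5.85
eef_pos: [0.4746, -0.1715, 0.2271]
orientation: [0.144, 0.99, 0.0, -0.0]
wrist_force: [0.5, 0.1, 0.1]
grip_width: 0.0005
grasp_force: 0.0
```

```bash
python3 -c "
from h import *
st()"
```

```text
t 5.85 tip_jig [   0.4 -111.2   28.1] F_jig [0.5 0.3 0.1] turn units [ 0.001 -0.001 -0.002] grip 0.0
```

>>> {"method": "drive_tool", "body": {
  "plan": [
    [0, 0.2, 0, 0, 0, 0, 1],
    [0, 0.2, 0, 0, 0, 0, 1],
    [0, 0.2, 0, 0, 0, 0, 1],
    [0, 0.2, 0, 0, 0, 0, 1],
    [0, 0.2, 0, 0, 0, 0, 1],
    [0, 0.2, 0, 0, 0, 0, 1],
    [0, 0.2, 0, 0, 0, 0, 1],
    [0, 0.2, 0, 0, 0, 0, 1]
  ]
}}

```text
clock: 6.65
eef_pos: [0.4859, -0.1334, 0.2272]
orientation: [0.145, 0.989, -0.0, -0.0]
wrist_force: [-0.1, -0.7, 0.0]
grip_width: 0.0002
grasp_force: 0.9
```

```bash
python3 -c "
from h import *
st()"
```

```text
t 6.65 tip_jig [  0.4 -71.4  28.2] F_jig [ 0.1 -0.7  0. ] turn units [-0.001  0.    -0.009] grip 0.0
```

>>> {"method": "drive_tool", "body": {
  "plan": [
    [0, 0.2, 0, 0, 0, 0, 1],
    [0, 0.2, 0, 0, 0, 0, 1],
    [0, 0.2, 0, 0, 0, 0, 1],
    [0, 0.2, 0, 0, 0, 0, 1],
    [0, 0.2, 0, 0, 0, 0, 1],
    [0, 0.2, 0, 0, 0, 0, 1],
    [0, 0.2, 0, 0, 0, 0, 1],
    [0, 0.2, 0, 0, 0, 0, 1]
  ]
}}

```text
clock: 7.45
eef_pos: [0.4974, -0.095, 0.2271]
orientation: [0.145, 0.989, -0.0, -0.0]
wrist_force: [-0.5, -0.6, -1.1]
grip_width: 0.0004
grasp_force: 0.4
```

```bash
python3 -c "
from h import *
st()
im=grab_frame('side')[:,:,::-1]
c=proj('side',jw(np.load('jig.npy'),(0,0,30))).astype(int)
cv2.imwrite('pics/side3.png',cv2.resize(im[c[1]-75:c[1]+75,c[0]-100:c[0]+100],(800,600),interpolation=cv2.INTER_CUBIC))"
```

```text
t 7.45 tip_jig [  0.4 -31.3  28.1] F_jig [-0.3 -0.7 -1.1] turn units [-0.    -0.001 -0.008] grip 0.0
```

View pics/side3.png

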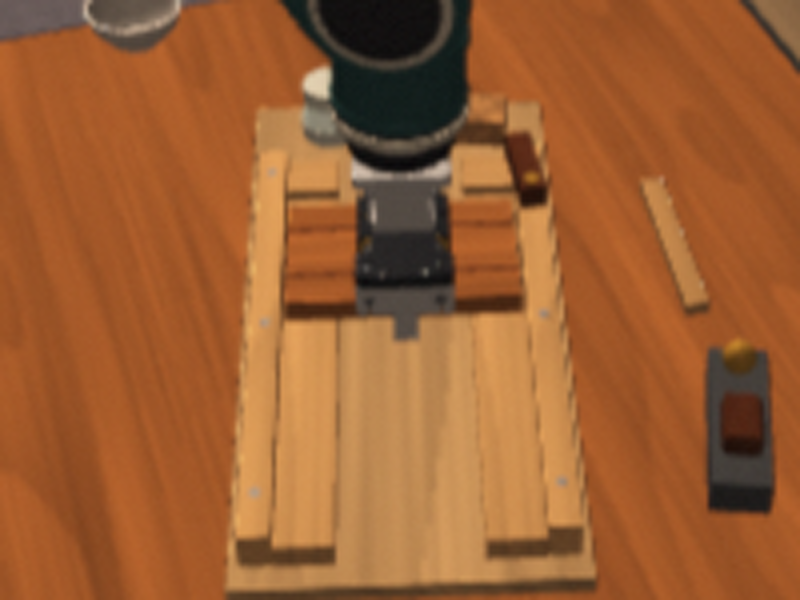

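The board has moved with the finger: rear edge at about (400,300), front near the shoulder at (290..520,205). I'll finish in finer steps.

>>> {"method": "drive_tool", "body": {
  "plan": [
    [0, 0.1, 0, 0, 0, 0, 1],
    [0, 0.1, 0, 0, 0, 0, 1],
    [0, 0.1, 0, 0, 0, 0, 1],
    [0, 0.1, 0, 0, 0, 0, 1],
    [0, 0.1, 0, 0, 0, 0, 1],
    [0, 0.1, 0, 0, 0, 0, 1],
    [0, 0.1, 0, 0, 0, 0, 1],
    [0, 0, 0, 0, 0, 0, 1]
  ]
}}

```text
clock: 8.3
eef_pos: [0.5024, -0.0783, 0.2272]
orientation: [0.144, 0.99, 0.0, 0.0]
wrist_force: [0.8, -1.2, 0.9]
grip_width: 0.0001
grasp_force: 0.0
```

>>> {"method": "drive_tool", "body": {
  "plan": [
    [0, 0.06, 0, 0, 0, 0, 1],
    [0, 0.06, 0, 0, 0, 0, 1],
    [0, 0, 0, 0, 0, 0, 1]
  ]
}}

```text
clock: 8.6
eef_pos: [0.5032, -0.0757, 0.2272]
orientation: [0.144, 0.99, -0.0, 0.0]
wrist_force: [-0.2, 0.1, 0.6]
grip_width: 0.0006
grasp_force: 0.1
```

```bash
python3 -c "
from h import *
st()"
```

```text
t 8.60 tip_jig [  0.4 -11.1  28.2] F_jig [-0.2  0.   0.6] turn units [-0.     0.    -0.006] grip 0.001
```

>>> {"method": "drive_tool", "body": {
  "plan": [
    [0, 0.05, 0, 0, 0, 0, 1],
    [0, 0.05, 0, 0, 0, 0, 1]
  ]
}}

```text
clock: 8.8
eef_pos: [0.5039, -0.0734, 0.2272]
orientation: [0.145, 0.989, -0.0, 0.0]
wrist_force: [-0.9, -1.5, -0.5]
grip_width: 0.0006
grasp_force: 0.5
```

>>> {"method": "drive_tool", "body": {
  "plan": [
    [0, 0.05, 0, 0, 0, 0, 1],
    [0, 0.05, 0, 0, 0, 0, 1]
  ]
}}

```text
clock: 9.0
eef_pos: [0.5046, -0.071, 0.2272]
orientation: [0.145, 0.989, -0.0, -0.0]
wrist_force: [0.2, -1.5, 0.3]
grip_width: 0.0004
grasp_force: 0.7
```

```bash
python3 -c "
from h import *
st()"
```

```text
t 9.00 tip_jig [ 0.4 -6.3 28.2] F_jig [ 0.6 -1.4  0.3] turn units [-0.001 -0.    -0.009] grip 0.0
```

Now back off and look.

>>> {"method": "drive_tool", "body": {
  "plan": [
    [0, -0.4, 0, 0, 0, 0, 1],
    [0, -0.8, 0, 0, 0, 0, 1],
    [0, -0.8, 0, 0, 0, 0, 1],
    [0, -0.5, 0, 0, 0, 0, 1],
    [0, 0, 0, 0, 0, 0, 1],
    [0, 0, 0, 0, 0, 0, 1]
  ]
}}

```text
clock: 9.6
eef_pos: [0.4868, -0.1307, 0.2272]
orientation: [0.145, 0.989, 0.0, 0.0]
wrist_force: [-0.0, 0.0, 0.3]
grip_width: 0.0003
grasp_force: 0.0
```

```bash
python3 -c "
from h import *
st(); j=np.load('jig.npy')
im=cv2.resize(grab_frame('side')[:,:,::-1],None,fx=5,fy=5,interpolation=cv2.INTER_CUBIC)
for z,col in((43,(0,255,0)),(53,(0,0,255))):
    cv2.polylines(im,[np.array([proj('side',jw(j,p))*5+2 for p in [(90,5,z),(90,135,z),(-90,135,z),(-90,5,z)]],int)],True,col,1)
c=(proj('side',jw(j,(0,60,30)))*5).astype(int)
cv2.imwrite('pics/side4.png',im[c[1]-250:c[1]+350,c[0]-400:c[0]+400])"
```

```text
t 9.60 tip_jig [  0.5 -68.5  28.2] F_jig [-0.   0.   0.3] turn units [ 0.002 -0.    -0.011] grip 0.0
```

View pics/side4.png

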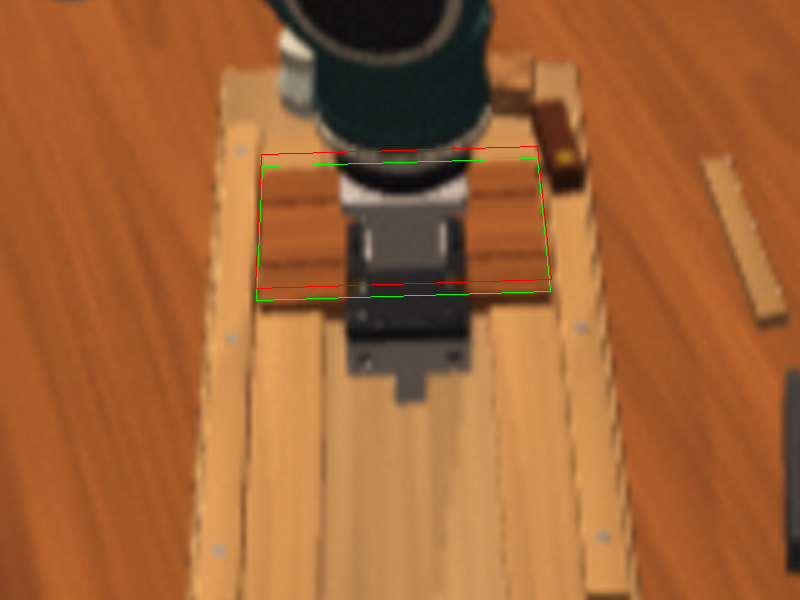

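The board top lies on the green seated outline (rear edge about y=298, front about 162), and only a thin strip of its rear face shows, so it looks seated. Next I'll lift and go to the outer side of the button, taking a clear look on the way.

>>> {"method": "drive_tool", "body": {
  "plan": [
    [0, 0, -0.8, 0, 0, 0, 1],
    [0, 0, -1, 0, 0, 0, 1],
    [0, 0, -1, 0, 0, 0, 1],
    [0, 0, -1, 0, 0, 0, 1],
    [0, 0, -1, 0, 0, 0, 1],
    [-0.6, 0.9, 0, 0, 0, 0, 1],
    [-0.6, 0.9, 0, 0, 0, 0, 1],
    [-0.6, 0.9, 0, 0, 0, 0, 1],
    [-0.6, 0.9, 0, 0, 0, 0, 1],
    [-0.6, 0.9, 0, 0, 0, 0, 1],
    [-0.6, 0.9, 0, 0, 0, 0, 1],
    [-0.6, 0.9, 0, 0, 0, 0, 1],
    [-0.6, 0.9, 0, 0, 0, 0, 1],
    [-0.6, 0.9, 0, 0, 0, 0, 1],
    [-0.6, 0.6, 0, 0, 0, 0, 1],
    [0, 0, 0, 0, 0, 0, 1],
    [0, 0, 0, 0, 0, 0, 1]
  ]
}}

```text
clock: 11.35
eef_pos: [0.6924, 0.0353, 0.3467]
orientation: [0.144, 0.99, -0.0, -0.0]
wrist_force: [0.4, -0.2, 0.3]
grip_width: 0.0003
grasp_force: 0.0
```

```bash
python3 -c "
from h import *
st(); j=np.load('jig.npy')
im=cv2.resize(grab_frame('side')[:,:,::-1],None,fx=5,fy=5,interpolation=cv2.INTER_CUBIC)
for z,col in((43,(0,255,0)),):
    cv2.polylines(im,[np.array([proj('side',jw(j,p))*5+2 for p in [(90,5,z),(90,135,z),(-90,135,z),(-90,5,z)]],int)],True,col,1)
c=(proj('side',jw(j,(0,60,30)))*5).astype(int)
cv2.imwrite('pics/side5.png',im[c[1]-300:c[1]+300,c[0]-400:c[0]+400])"
```

```text
t 11.35 tip_jig [150.1 149.1 147.7] F_jig [ 0.4 -0.1  0.3] turn units [-0.006 -0.006  0.001] grip 0.0
```

View pics/side5.png

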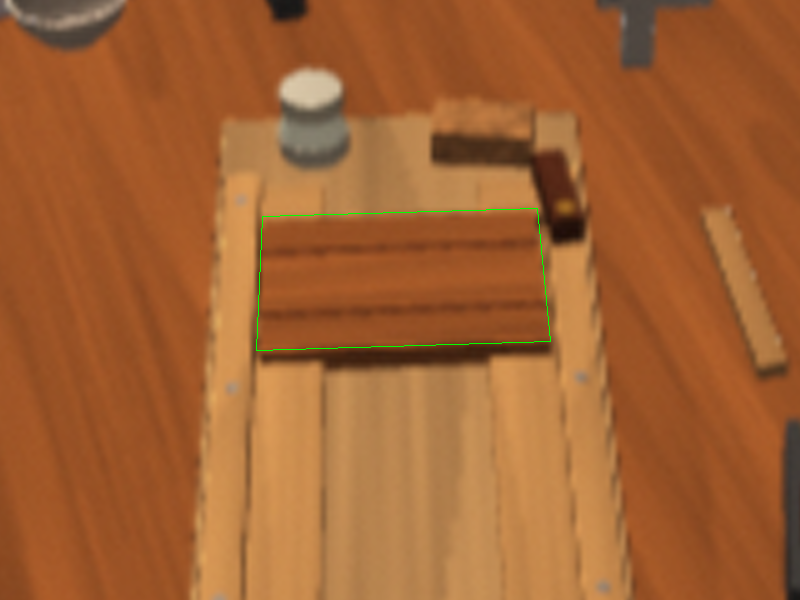

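The unobstructed view confirms the board is seated: it matches the green outline, and its rear face sits shallow over the rails but deep over the channel. The jar, block and button (545..580,155..235) have not moved. Now the button.

>>> {"method": "drive_tool", "body": {
  "plan": [
    [0, 0, 1, 0, 0, 0, 1],
    [0, 0, 1, 0, 0, 0, 1],
    [0, 0, 1, 0, 0, 0, 1],
    [0, 0, 0.5, 0, 0, 0, 1],
    [0, 0, 0.2, 0, 0, 0, 1],
    [0, 0, 0, 0, 0, 0, 1],
    [0, 0, 0, 0, 0, 0, 1]
  ]
}}

```text
clock: 12.1
eef_pos: [0.6929, 0.0344, 0.2559]
orientation: [0.145, 0.989, 0.0, 0.001]
wrist_force: [-0.9, 0.1, 0.7]
grip_width: 0.0003
grasp_force: 0.0
```

```bash
python3 -c "
from h import *
st()"
```

```text
t 12.10 tip_jig [151.2 148.6  56.9] F_jig [-0.9 -0.1  0.7] turn units [ 0.004  0.013 -0.01 ] grip 0.0
```

>>> {"method": "drive_tool", "body": {
  "plan": [
    [0.4, 0, 0, 0, 0, 0, 1],
    [0.4, 0.05, 0, 0, 0, 0, 1],
    [0.3, 0, 0, 0, 0, 0, 1],
    [0.2, 0, 0, 0, 0, 0, 1],
    [0.15, 0.05, 0, 0, 0, 0, 1],
    [0.15, 0.05, 0, 0, 0, 0, 1],
    [0.15, 0.05, 0, 0, 0, 0, 1]
  ]
}}

```text
clock: 12.8
eef_pos: [0.652, 0.0518, 0.2547]
orientation: [0.145, 0.989, -0.0, 0.0]
wrist_force: [2.1, -0.3, 0.2]
grip_width: 0.0007
grasp_force: 0.8
```

```bash
python3 -c "
from h import *
st()"
```

```text
t 12.80 tip_jig [106.8 153.5  55.7] F_jig [2.1 0.3 0.2] turn units [-0.003  0.003 -0.011] grip 0.001
```

Contact is about 2 N, as expected. Next I follow the arc.

>>> {"method": "drive_tool", "body": {
  "plan": [
    [0.18, 0, 0, 0, 0, 0, 1],
    [0.18, -0.01, 0, 0, 0, 0, 1],
    [0.18, -0.02, 0, 0, 0, 0, 1],
    [0.18, -0.06, 0, 0, 0, 0, 1],
    [0.18, -0.07, 0, 0, 0, 0, 1],
    [0.18, -0.09, 0, 0, 0, 0, 1],
    [0.15, -0.12, 0, 0, 0, 0, 1],
    [0.15, -0.14, 0, 0, 0, 0, 1],
    [0.15, -0.16, 0, 0, 0, 0, 1]
  ]
}}

```text
clock: 13.7
eef_pos: [0.6103, 0.0466, 0.2547]
orientation: [0.145, 0.989, -0.0, -0.0]
wrist_force: [2.0, 0.9, -0.2]
grip_width: 0.0005
grasp_force: 0.6
```

>>> {"method": "drive_tool", "body": {
  "plan": [
    [0.06, -0.1, 0, 0, 0, 0, 1],
    [0.06, -0.1, 0, 0, 0, 0, 1],
    [0.06, -0.1, 0, 0, 0, 0, 1]
  ]
}}

```text
clock: 14.0
eef_pos: [0.6042, 0.0407, 0.2547]
orientation: [0.145, 0.989, 0.0, 0.0]
wrist_force: [5.2, 4.0, -1.4]
grip_width: 0.0005
grasp_force: 3.1
```

```bash
python3 -c "
from h import *
st()"
```

```text
t 14.00 tip_jig [ 64.1 129.2  55.7] F_jig [ 3.9  5.4 -1.4] turn units [ 0.     0.001 -0.009] grip 0.0
```

>>> {"method": "drive_tool", "body": {
  "plan": [
    [0, -0.05, 0, 0, 0, 0, 1],
    [0, 0, 0, 0, 0, 0, 1]
  ]
}}

```text
clock: 14.2
eef_pos: [0.6041, 0.0404, 0.2548]
orientation: [0.144, 0.99, 0.001, 0.0]
wrist_force: [3.3, 6.0, -1.0]
grip_width: 0.0005
grasp_force: 3.1
```

```bash
python3 -c "
from h import *
st()"
```

```text
t 14.20 tip_jig [ 64.1 129.2  55.8] F_jig [ 1.4  6.7 -1. ] turn units [ 0.012  0.004 -0.001] grip 0.001
```

The force rises with no further motion, so the button is at its stop. Retreat and check.

>>> {"method": "drive_tool", "body": {
  "plan": [
    [0, 0.2, 0, 0, 0, 0, 1],
    [0, 0.5, 0, 0, 0, 0, 1],
    [0, 0.2, 0, 0, 0, 0, 1],
    [0, 0, -0.6, 0, 0, 0, 1],
    [0, 0, -1, 0, 0, 0, 1],
    [0, 0, -1, 0, 0, 0, 1],
    [0, 0, -1, 0, 0, 0, 1],
    [0, 0, -1, 0, 0, 0, 1],
    [0, 0, -1, 0, 0, 0, 1],
    [0, 1, 0, 0, 0, 0, 1],
    [0, 1, 0, 0, 0, 0, 1],
    [0, 1, 0, 0, 0, 0, 1],
    [0, 1, 0, 0, 0, 0, 1],
    [0, 1, 0, 0, 0, 0, 1],
    [0, 1, 0, 0, 0, 0, 1],
    [0, 1, 0, 0, 0, 0, 1],
    [0, 1, 0, 0, 0, 0, 1],
    [0, 0, 0, 0, 0, 0, 1],
    [0, 0, 0, 0, 0, 0, 1],
    [0, 0, 0, 0, 0, 0, 1]
  ]
}}

```text
clock: 16.2
eef_pos: [0.6675, 0.2515, 0.3954]
orientation: [0.145, 0.989, -0.0, 0.0]
wrist_force: [-0.4, 0.4, -0.2]
grip_width: 0.0003
grasp_force: 0.0
```

```bash
python3 -c "
from h import *
st(); j=np.load('jig.npy'); out=[]
for n in('top','side'):
    im=cv2.resize(grab_frame(n)[:,:,::-1],None,fx=4,fy=4,interpolation=cv2.INTER_CUBIC)
    for pts,col in(([(90,5,43),(90,135,43),(-90,135,43),(-90,5,43)],(0,255,0)),([(117,94,68),(117,116,68),(41,116,68),(41,94,68)],(255,0,0))):
        cv2.polylines(im,[np.array([proj(n,jw(j,p))*4+1.5 for p in pts],int)],True,col,1)
    c=(proj(n,jw(j,(0,90,30)))*4).astype(int); out.append(im[c[1]-250:c[1]+250,c[0]-200:c[0]+200])
cv2.imwrite('pics/end.png',np.hstack(out))"
```

```text
t 16.20 tip_jig [ 64.8 349.3 196.4] F_jig [-0.5  0.3 -0.2] turn units [-0.004  0.006 -0.022] grip 0.0
```

View pics/end.png

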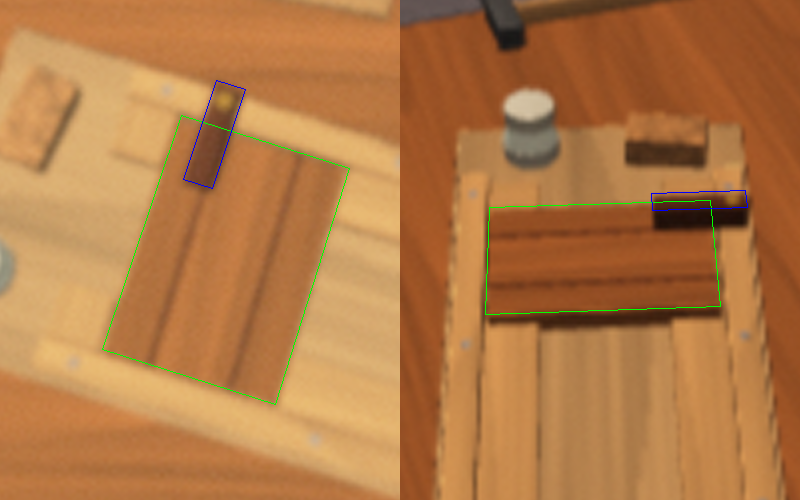

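Both views show the board on the seated outline and the button on the square-across outline (top view, (217,85) to (198,185)). The jar and block are undisturbed and the arm is clear, so I'm handing in.

```bash
python3 -c "
from workcell import bot
print(bot.sign_off())"
```

```text
the job is handed in; nothing more can be done
None
```

The fence board is seated flat in the notch and the turn button lies square across it against its stop; the arm finished clear, the jar and sanding block look unmoved, and I handed the job in at about 16 s (limit 54 s).

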